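Shadow check of a glass measuring cell on the viewing rail

TASK

Check the coolant monitor's glass measuring cell for scratches: lay the lit torch on its side in the two V cradles of the viewing rail, its lens towards the white screen, setting it down gently and letting go of it. Then pick up the glass cell by its two frosted faces only, without touching the clear windows, and hold it upright and still in the torch's light path, centred on the beam about half-way between the lens and the screen, with its clear windows square to the beam. Finish while still holding the cell there, touching nothing with it, and leave the tape measure, the pliers and the cleaner bottle where they are.

Things in the scene. Friction and masses are not known exactly. Their poses are not given: they have to be found in the camera images.
- rail: Viewing rail, fixed on the bench: aluminium, 350 x 60 x 12 mm high, with two black V cradles at one end and a white screen at the other. Origin: middle of its underside, on the bench top. Its x axis points level along the rail from cradles to screen (the way the beam goes), z up. The beam axis runs along x at y = 0, 68 mm above the bench.
- cradle_axis (a point): Point on the beam axis, 68 mm above the bench, where the middle of the torch lies once it rests in both cradles (rail x = -114 mm). Axes as the rail's. The cradles are 10 mm thick along x, 48 mm wide, centred 39 mm before and 25 mm beyond this point in x (54 mm free between them): 90-degree Vs open upwards, 34 mm wide at the mouth, which is at about beam height.
- beam_mid (a point): Point on the beam axis, 68 mm above the bench, half-way between the lens of the laid torch and the screen (rail x = +46 mm). Axes as the rail's. The lens then lies 104 mm before and the screen's white face 104 mm beyond this point in x; the framed screen is 98 mm wide and its top 127 mm above the bench. The rail's top is 12 mm above the bench.
- torch_center (a point): Centre of the loose black torch with red rings, half-way along it: 112 mm long, barrel 26 mm in diameter from the tail cap up to 97 mm, then a 29 mm head with the pale yellow lens at its end; 0.08 to 0.17 kg, balanced near its centre. z runs from tail to lens. It starts standing on the bench on its tail cap, lens up, the centre 56 mm above the bench.
- torch_lens (a point): Middle of the torch's lens, 56 mm from the torch's centre along its z axis.
- cell_center (a point): Centre of the loose, empty glass cell, half-way up: square, open at the top, 25 x 25 mm, 60 mm high, 0.06 kg. It starts standing on the bench, its centre 30 mm above it. z points up; its two clear windows (transparent, bluish) face +x and -x, its two frosted faces (opaque white walls 2.5 mm thick, 25 mm wide, full height) face +y and -y.
- cell: The same glass cell as a whole; origin at the middle of its underside, axes as for its centre.
- cell_windows: The two clear windows of the cell, not to be touched; origin at the cell's centre, windows at x = +12.5 and -12.5 mm, 20 mm wide, between the frosted walls.
- torch: The torch as a whole; origin at the middle of its tail cap, z towards the lens.
- tape_measure: Bystander: black and red tape measure lying flat, 68 x 66 x 30 mm high. Origin under its middle.
- pliers: Bystander: pliers with red and yellow handles lying flat along their x axis, 190 mm long, 52 mm wide, 12 mm high. Origin under their middle.
- cleaner: Bystander: upright bottle of glass cleaner with a blue cap, 42 mm diameter, 115 mm high. Origin under its middle.

How it is judged:
By the outcome, as a careful person would: the job done as asked, in the order asked, and still so for the second after the job is handed in, while the arm keeps its last pose, push and grip.
It also fails if it takes over 58 s, if anything falls off the work surface, if the arm or the gripper's body presses on something with over 40 N, if the wrist force passes 120 N, or if a joint passes its speed limit or range.

ROBOT

A 6-joint arm with a two-finger parallel gripper is mounted at the origin on the work surface. World frame = base frame: x ahead of the robot, y to its left, z up, the work surface at z = 0. Lengths are in mm, angles in degrees, forces in N, time in s.
With the tool pointing down it reaches from about 300 to 850 mm from the base axis. Payload 4.2 kg.
Tool frame: the origin (TCP) lies at the very end of the fingers, on their centre line; the grasp point (between the pads) lies 19 mm behind it; z points along the fingers, y is the line along which they close (so a half turn about z gives the same grasp; the last joint's range is limited). The gripper opens to 91 mm and grips with 3 to 60 N. Pads are 32 mm wide; open, the fingers measure 118 mm over their backs; the gripper's body (76 mm by 178 mm) begins 60 mm behind the grasp point.
Start: joints at [-72.823, 18.312, 89.639, -0, 72.044, -1.146], TCP at [180.77, -545.862, 213.976] pointing down, gripper open.
Joint ranges: [-177.97, 177.97], [-48.28, 115.42], [12.27, 149.76], [-77.06, 257.06], [2.81, 150.46], [-146.56, 146.56]. Speed limits (degrees/s): [147.25, 147.25, 180, 180, 180, 180].

INTERFACE

Orientations are given as [roll, pitch, yaw] about the fixed x, y, z axes, in that order (R = Rz(yaw) Ry(pitch) Rx(roll)).
In Python, from workcell import env, eyes gives the robot as it stands.
- The arm moves only by the tool send_rows, never from a script. Its argument "targets" is text: rows parted by semicolons, each of 7 numbers parted by spaces: the shift along the tool's x, y, z in m, then the turn, a rotation vector about the tool's x, y, z in degrees, then the opening in per cent of the stroke, from 0 (shut) to 100 (fully open). A call has 1 to 12 rows; each row is the pose to reach, as a shift and turn from the pose commanded when the call began, along the tool's axes at that moment; what a row does not reach only later rows make up. A row lasts 1/12 s, in which the tool goes at most 41.7 mm and 7.16 degrees, less where a joint would pass 70% of its speed; a pose out of reach is approached as far as the arm can. A call with a gripper value outside its range is refused whole. The fingers move at their own pace and stop on an object; "grip_force" is the grip in N (left out, the last holds). Time passes only in rows, so rows that repeat a pose let the fingers close. It gives the time, the measured TCP pose, the force, the opening and the grip force at its end, in the units of the state.
- env.state(): the state, without advancing time (a new reading comes with each control period).
- eyes.grab_frame(name): name is "side" or "top"; returns a dict with "image" (420x560x3 uint8, blue, green, red), "fovy" (degrees; the focal length in pixels is half the picture's height over the tangent of half this angle, whatever the lens; pixels are square), "cx", "cy" (the principal point, pixels), "eye" and "attitude" of the camera in the world. Camera axes: x right, y up, looking along -z (the intrinsics and any distortion apply to the point x, -y, -z); pixel columns grow to the right and rows downward; lengths in mm; the calibration is good to about 2 mm. A picture is of the moment at which its call begins. There is no depth.
- env.job_done(): hands the job in; it is judged then, once.
The state is a dict: "time_s": time; "qpos": joint angles; "qvel": joint speeds; "effort": joint torques, N m; "ee_pos": TCP position; "ee_rot": TCP orientation; "force": force on the tool from outside, world axes, zero at the start; "torque": the same for the moment, N m; "gripper_width": finger opening in mm; "gripper_force": force on a finger pad.
Only numpy, scipy, OpenCV 4.12 (cv2) and the standard library are available. Lean on these libraries where they do the work, as an engineer would, in place of code of your own. Each camera call takes 0.05 s, during which the arm holds its last target. There are 200 camera calls.

## Working session

There is one attempt and no reset: what is moved stays moved. The work goes in short steps, Python scripts to look and compute and a tool call to move; the robot and the scene stay as the last step left them, time stands still between calls to the robot, and variables do not carry over. Pictures are saved under pics/ and viewed, at most 10 in all, crops included, and the job is handed in when it is done.

Besides the shell and the picture viewer there is one more tool, called after ">>>" by a JSON object that holds its "method" and its "body". send_rows: Moves the arm, as the interface text tells. Its arguments: {"type":"object","properties":{"targets":{"type":"string"},"grip_force":{"type":"number"}},"required":["targets"]}

```bash
mkdir -p pics; ls
python3 - <<'E'
from workcell import env, eyes
import cv2
for n in("side","top"):
    f=eyes.grab_frame(n); cv2.imwrite(f"pics/{n}0.png",f["image"])
    print({k:v for k,v in f.items() if k!="image"})
print(env.state())
E
```

```text
pics
{'fovy': 46.262332422559666, 'cx': 278.6563514464264, 'cy': 198.7644786680912, 'eye': array([103.5139977 , 868.56614462, 804.83691891]), 'attitude': array([  54.33033641,   -1.23232451, -153.79211999])}
{'fovy': 48.95026809474401, 'cx': 281.1482614499026, 'cy': 208.90329805479007, 'eye': array([ 334.70933155,  -26.23653479, 1316.22770812]), 'attitude': array([ 10.09448102,   1.70448959, -90.71618483])}
{'time_s': 0.1, 'qpos': array([-7.28225023e+01,  1.83491474e+01,  8.96991759e+01,  1.05457021e-03,
        7.20438478e+01, -1.14719674e+00]), 'qvel': array([-0.06510148, -0.04818742, -0.15390001,  0.03470137,  0.00240283,
        0.01858016]), 'effort': array([-1.17261952e-04, -4.13331771e+01, -2.32509327e+01,  7.28605594e-02,
        4.21808346e-02, -7.11369285e-05]), 'ee_pos': array([ 180.64275665, -545.41580674,  213.19425747]), 'ee_rot': array([-1.79907867e+02, -2.84783845e-03,  1.83243662e+01]), 'force': array([-0.11360435,  0.22786958,  0.18476481]), 'torque': array([-0.00430983,  0.00170051, -0.01274322]), 'gripper_force': 0.0, 'gripper_width': 91.01874865833133}
```

View pics/side0.png

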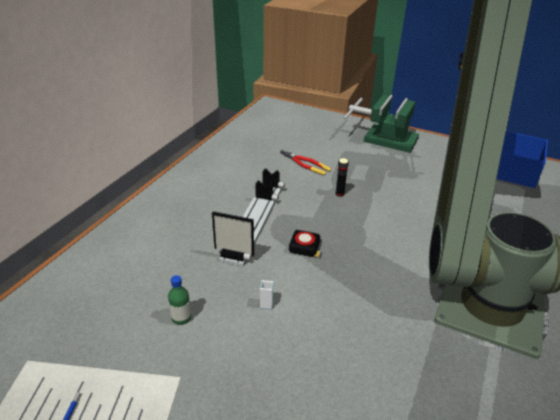

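View pics/top0.png

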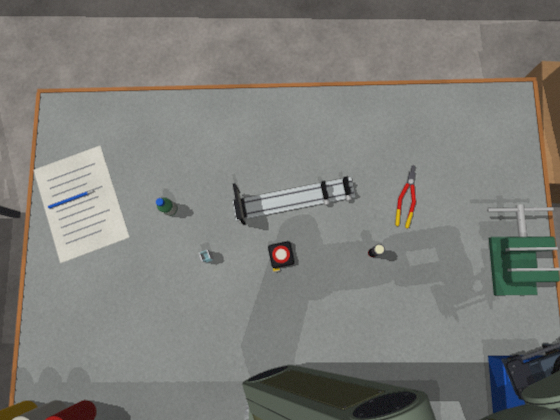

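The side view shows the rail (screen at about (233,237), cradles at (268,185)), the torch at (342,175), the cell at (266,294), tape at (305,243), pliers at (305,162) and cleaner at (178,300). The top view shows the rail from (350,187) to (240,205), the torch at (377,251) and the cell at (205,257). I'll enlarge both.

Run:
```python
import cv2
def crop(n,x0,y0,x1,y1,s):
    im=cv2.imread(f"pics/{n}0.png")[y0:y1,x0:x1]
    im=cv2.resize(im,None,fx=s,fy=s,interpolation=cv2.INTER_CUBIC)
    for i in range(0,x1-x0,20): cv2.putText(im,str(x0+i),(i*s,8),0,.3,(0,255,255)); cv2.line(im,(i*s,10),(i*s,14),(0,255,255))
    for i in range(0,y1-y0,20): cv2.putText(im,str(y0+i),(0,i*s+3),0,.3,(0,255,255)); cv2.line(im,(22,i*s),(26,i*s),(0,255,255))
    return im
cv2.imwrite("pics/topc.png",crop("top",190,165,390,275,4))
cv2.imwrite("pics/sidec.png",crop("side",200,140,360,320,4)[:, :][:600] if 0 else cv2.resize(crop("side",200,145,360,315,4),None,fx=.88,fy=.88))
```

```text
(no output)
```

View pics/topc.png

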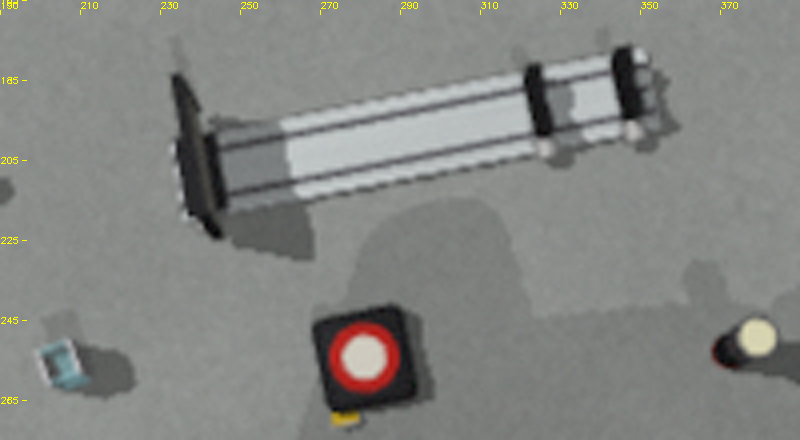

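View pics/sidec.png

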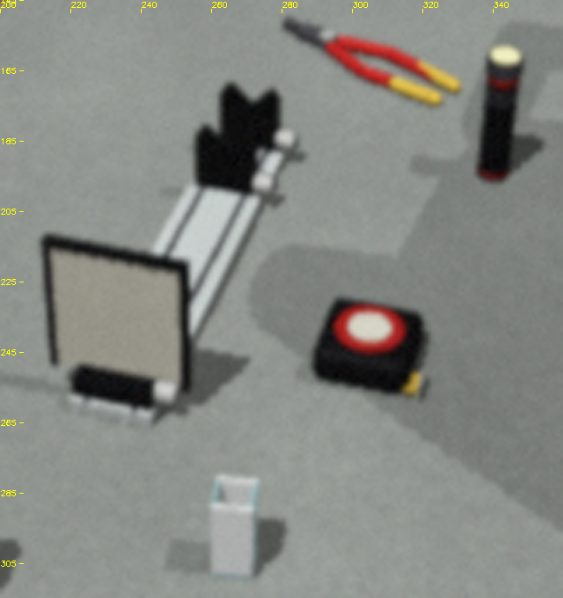

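The crops give lens (379,249) and cell rim about (192–212, 250–262) in the top view, with the cell's white frosted walls left and right. In the side view, the lens is at (343.5,160.6) and the cell's front face at (260–273, 288–308). Next I'll fit the poses.

```bash
cat > h.py <<'E'
import numpy as np
from scipy.spatial.transform import Rotation as R
from scipy.optimize import least_squares
C={'side':(46.262332422559666,278.6563514464264,198.7644786680912,[103.5139977,868.56614462,804.83691891],[54.33033641,-1.23232451,-153.79211999]),
'top':(48.95026809474401,281.1482614499026,208.90329805479007,[334.70933155,-26.23653479,1316.22770812],[10.09448102,1.70448959,-90.71618483])}
def proj(n,P):
    fo,cx,cy,e,a=C[n]; f=210/np.tan(np.radians(fo/2))
    p=R.from_euler('xyz',a,degrees=True).inv().apply(np.atleast_2d(P)-e)
    return np.c_[cx+f*p[:,0]/-p[:,2],cy-f*p[:,1]/-p[:,2]]
def place(v,L): # v=x,y,yaw
    return R.from_euler('z',v[2],degrees=True).apply(L)+[v[0],v[1],0]
T=lambda x,y:(190+x/4,165+y/4)
S=lambda x,y:(200+x/3.52,145+y/3.52)
def fit(obs,v0):
    def res(v): return np.concatenate([(proj(n,place(v,[L]))-uv)[0] for n,L,uv in obs])
    r=least_squares(res,v0,loss='soft_l1'); return r.x,res(r.x).reshape(-1,2).round(1)
E
python3 - <<'E'
from h import *
np.set_printoptions(suppress=True,precision=1)
cell=[('top',(12.5,12.5,60),T(38,348)),('top',(12.5,-12.5,60),T(72,339)),('top',(-12.5,-12.5,60),T(88,381)),('top',(-12.5,12.5,60),T(52,390)),
('side',(12.5,12.5,60),S(211,505)),('side',(-12.5,12.5,60),S(256,508)),('side',(12.5,12.5,0),S(211,573)),('side',(-12.5,12.5,0),S(252,577)),('side',(12.5,-12.5,60),S(217,477)),('side',(-12.5,-12.5,60),S(258,480))]
v,r=fit(cell,[250,200,20]);print('cell',v,r.tolist())
def fitxy(o):
    f=lambda p:np.concatenate([(proj(n,[[p[0],p[1],z]])-uv)[0] for n,z,uv in o]);q=least_squares(f,[250,-200]);return q.x,f(q.x)
print('torch',fitxy([('top',112,T(757,337)),('side',112,S(505,55)),('side',3,S(493,173))]))
a,b,c,d=-158,-148,-94,-84
rail=[('top',(c,-24,66.6),T(543,65)),('top',(d,-24,66.6),T(525,67)),('top',(a,-24,66.6),T(632,46)),('top',(b,-24,66.6),T(612,48)),
('top',(c,24,66.6),T(553,132)),('top',(d,24,66.6),T(535,135)),('top',(a,24,66.6),T(642,115)),('top',(b,24,66.6),T(622,118)),
('side',(175,-30,0),S(68,400)),('side',(175,30,0),S(152,418)),('side',(153,-49,127),S(43,237)),('side',(153,49,127),S(188,263)),
('top',(153,-49,127),T(174,73)),('top',(153,49,127),T(220,238))]
v,r=fit(rail,[400,50,100]);print('rail',v);print(r.tolist())
# rail edges
for y,pts in((-30,[(285,118),(525,70)]),(30,[(300,198),(535,153)])):
    for p in pts:
        L=proj('top',place(v,[[x,y,12] for x in np.arange(-175,176,1.)])); print(y,p,np.linalg.norm(L-T(*p),axis=1).min())
print(place(v,[[-114,0,68],[46,0,68]]))
from workcell import env
s=env.state();print(s['ee_pos'],s['ee_rot'])
E
```

```text
cell [433.3 217.3  19.9] [[-0.0, 0.9], [0.1, -0.1], [-0.9, -2.1], [-0.6, -1.0], [0.3, -0.2], [-0.5, 0.1], [0.3, 0.3], [0.3, 0.3], [0.3, -0.8], [0.4, -0.5]]
torch (array([ 438.4, -246.1]), array([-0.1,  0.1,  0.1,  0.2, -0.2, -0.6]))
rail [594.4 -26.3  99.7]
[[-0.6, -0.2], [0.4, -0.0], [-0.2, 0.3], [1.3, 0.5], [0.4, -0.3], [1.3, -0.4], [0.9, -0.3], [2.4, -0.4], [-0.0, 3.3], [-0.0, 3.5], [0.2, 0.1], [-0.0, 1.0], [-0.2, 0.6], [-5.6, -4.8]]
-30 (285, 118) 0.6402791694301936
-30 (525, 70) 1.4069260838784716
30 (300, 198) 0.7518168283187432
30 (535, 153) 0.9868823994957807
[[ 613.7 -138.7   68. ]
 [ 586.6   19.    68. ]]
[ 180.6 -545.4  213.2] [-179.9   -0.    18.3]
```

```bash
cat >> h.py <<'E'
def rot(yaw,al): return R.from_euler('z',yaw,degrees=True)*R.from_euler('x',180,degrees=True)*R.from_euler('y',al,degrees=True)
def go(grasp,yaw,al,s=None):
    from workcell import env
    s=env.state(); R0=R.from_euler('xyz',s['ee_rot'],degrees=True); R1=rot(yaw,al)
    t=np.array(grasp)+19*R1.as_matrix()[:,2]
    d=R0.inv().apply(t-s['ee_pos'])/1000; w=(R0.inv()*R1).as_rotvec(degrees=True)
    print('t',s['time_s'],'TCP',t.round(1),'rel',d.round(4),w.round(2),'q',s['qpos'].round(0),'F',s['force'].round(1),s['gripper_width'])
E
python3 - <<'E'
from h import *
d=rot(99.7,65).as_matrix()[:,2]; print(d, rot(99.7,65).as_matrix())
g=np.array([438.4,-246.1,51.5])
go(g-120*d,99.7,65)
E
```

```text
[-0.15270324  0.89335073 -0.42261826] [[-7.12066887e-02  9.85703469e-01 -1.52703237e-01]
 [ 4.16576287e-01  1.68489380e-01  8.93350730e-01]
 [ 9.06307787e-01  1.11022302e-16 -4.22618262e-01]]
t 0.1 TCP [ 453.8 -336.3   94.2] rel [ 0.3251 -0.1124  0.1192] [ 45.72  53.19 -71.9 ] q [-73.  18.  90.   0.  72.  -1.] F [-0.1  0.2  0.2] 91.01874865833133
```

>>> {"method": "send_rows", "body": {"targets": "0.325 -0.112 0.119 45.7 53.2 -71.9 100;0.325 -0.112 0.119 45.7 53.2 -71.9 100;0.325 -0.112 0.119 45.7 53.2 -71.9 100;0.325 -0.112 0.119 45.7 53.2 -71.9 100;0.325 -0.112 0.119 45.7 53.2 -71.9 100;0.325 -0.112 0.119 45.7 53.2 -71.9 100;0.325 -0.112 0.119 45.7 53.2 -71.9 100;0.325 -0.112 0.119 45.7 53.2 -71.9 100;0.325 -0.112 0.119 45.7 53.2 -71.9 100;0.325 -0.112 0.119 45.7 53.2 -71.9 100;0.325 -0.112 0.119 45.7 53.2 -71.9 100;0.325 -0.112 0.119 45.7 53.2 -71.9 100", "grip_force": 20}}

```text
time_s: 1.1
ee_pos: [454.0, -337.2, 94.2]
ee_rot: [-169.6, -56.5, 80.4]
force: [-1.1, -0.3, 0.0]
gripper_width: 91.3
gripper_force: 0.0
```

Run:
```python
from h import *
d=rot(99.7,65).as_matrix()[:,2]
g=np.array([438.4,-246.1,51.5])
go(g-120*d,99.7,65)
```

```text
t 1.1 TCP [ 453.8 -336.3   94.2] rel [ 0.0004 -0.0002  0.0007] [  6.43   7.54 -10.13] q [-54.  49.  75.  29. 106. -55.] F [-1.1 -0.3  0. ] 91.2775457271265
```

>>> {"method": "send_rows", "body": {"targets": "0 0 0 6.4 7.5 -10.1 100;0 0 0 6.4 7.5 -10.1 100;0 0 0 6.4 7.5 -10.1 100;0 0 0 6.4 7.5 -10.1 100"}}

```text
time_s: 1.43
ee_pos: [454.2, -337.0, 93.1]
ee_rot: [-179.3, -64.8, 98.6]
force: [-0.6, -0.0, 1.0]
gripper_width: 91.2
gripper_force: 0.0
```

Run:
```python
from h import *
from workcell import eyes
import cv2
g=np.array([438.4,-246.1,51.5])
go(g,99.7,65)
np.set_printoptions(suppress=True,precision=1)
a,b,c,d=-158,-148,-94,-84
rail=[('top',(c,-24,66.6),T(543,65)),('top',(d,-24,66.6),T(525,67)),('top',(a,-24,66.6),T(632,46)),('top',(b,-24,66.6),T(612,48)),
('top',(c,24,66.6),T(553,132)),('top',(d,24,66.6),T(535,135)),('top',(a,24,66.6),T(642,115)),('top',(b,24,66.6),T(622,118)),
('side',(153,-49,127),S(43,237)),('side',(153,49,127),S(188,263)),('top',(153,-49,127),T(174,73))]
v,r=fit(rail,[600,-20,100]);print('rail',v);print(r.tolist())
A=np.array
segs=[]
for x in(a,b,c,d): segs+=[[(x,y,66.6),(x,y+s*7,66.6)] for y,s in((-24,1),(24,-1))]+[[(x,-24,66.6),(x,-24,12)],[(x,24,66.6),(x,24,12)]]
for y in(-30,30): segs+=[[(-175,y,12),(175,y,12)]]
for x in(-175,175): segs+=[[(x,-30,0),(x,30,0)],[(x,-30,12),(x,30,12)]]
segs+=[[(150,-49,127),(150,49,127)],[(150,-49,29),(150,-49,127)],[(150,49,29),(150,49,127)]]
out=[]
for n,(x0,y0,x1,y1),s in(('top',(225,165,365,230),5),('side',(200,155,300,275),5)):
    im=eyes.grab_frame(n)['image'] if 0 else cv2.imread(f'pics/{n}0.png')
    im=cv2.resize(im[y0:y1,x0:x1],None,fx=s,fy=s,interpolation=cv2.INTER_CUBIC)
    for p in segs:
        q=(proj(n,place(v,p))-[x0,y0]+.5)*s
        cv2.line(im,tuple(map(int,q[0])),tuple(map(int,q[1])),(0,0,255),1)
    cv2.imwrite(f'pics/ov_{n}.png',im)
```

```text
t 1.4333 TCP [ 435.5 -229.1   43.5] rel [ 0.0017 -0.0007  0.1202] [ 0.2   0.21 -0.45] q [-52.  54.  70.  28. 115. -64.] F [-0.6 -0.   1. ] 91.20478918037995
rail [594.5 -25.3  99.6]
[[-0.9, -0.1], [0.0, 0.0], [-0.5, 0.4], [0.9, 0.6], [-0.0, -0.2], [0.9, -0.3], [0.6, -0.2], [2.0, -0.3], [-0.2, 0.3], [-0.4, 1.3], [-0.6, 0.4]]
```

View pics/ov_top.png

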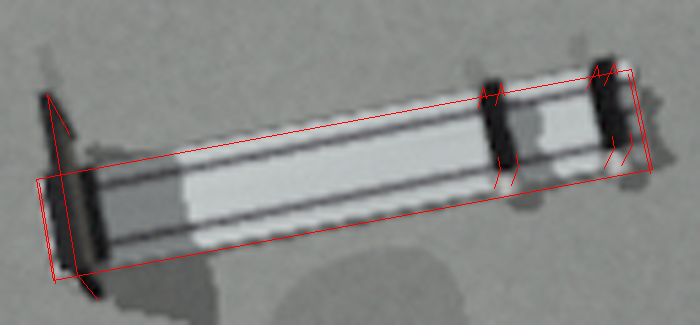

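View pics/ov_side.png

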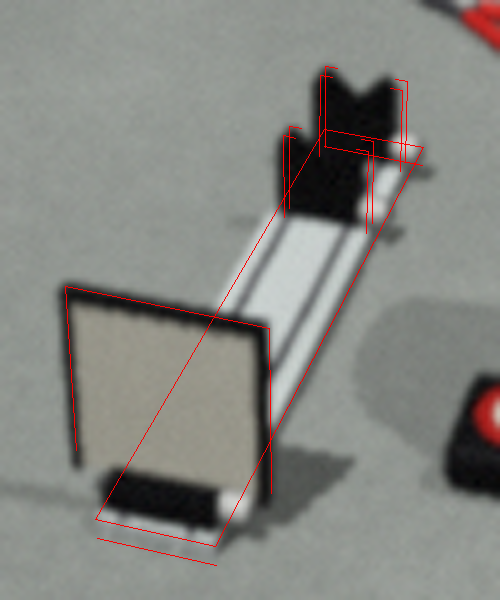

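The overlay shows the fit 1–2 px off at the rail edges in both views. I'll refit using the rail edges themselves.

Run:
```python
from h import *
np.set_printoptions(suppress=True,precision=2)
t=lambda x,y:np.array((225+x/5-.5,165+y/5-.5)); s=lambda x,y:np.array((200+x/5-.5,155+y/5-.5))
pts=[('top',(-84,-24,66.6),t(484,84)),('top',(-94,-24,66.6),t(503,82)),('top',(-148,-24,66.6),t(591,62)),('top',(-158,-24,66.6),t(614,58)),
('top',(-94,24,66.6),t(515,165)),('top',(-158,24,66.6),t(630,147)),('top',(-175,-30,12),t(632,62)),
('side',(-148,-24,66.6),s(318,77)),('side',(-148,24,66.6),s(402,83)),('side',(-84,-24,66.6),s(280,138)),('side',None,(s(66,287),s(270,325)))]
lines=[('top',-30,t(180,152)),('top',-30,t(470,95)),('top',-30,t(550,78)),('top',-30,t(625,63)),('top',30,t(200,248)),('top',30,t(340,221)),('top',30,t(470,194)),
('side',-30,s(272,215)),('side',-30,s(220,303)),('side',30,s(280,405)),('side',30,s(295,378))]
def res(v):
    o=[]
    for n,L,uv in pts:
        if L is None: o+=list((proj(n,place(v,[(v[3],-49,127),(v[3],49,127)]))-np.array(uv)).ravel())
        else: o+=list((proj(n,place(v,[L]))-uv)[0])
    for n,y,p in lines:
        a,b=proj(n,place(v,[(-170,y,12),(170,y,12)])); u=(b-a)/np.linalg.norm(b-a); q=p-a; o.append(u[0]*q[1]-u[1]*q[0])
    # camera offsets (calibration) as weak shift
    return np.array(o)
r=least_squares(res,[594,-25,99.6,155],loss='soft_l1');print(r.x);e=res(r.x);print(e[:24].reshape(-1,2).tolist(),e[24:])
v=r.x; print(place(v,[[-114,0,68],[46,0,68],[-118.5,0,68]]))
```

```text
[596.38 -24.69  99.77 147.7 ]
[[-0.31671823988125425, -0.26046986847822495], [-0.576123582450407, -0.5240722727340597], [0.9401135121174207, -0.10696783793414966], [-0.12039323345567254, 0.02963619027468667], [0.4830807102736685, -0.4758575597636252], [0.29017315555466894, -1.1532269238974777], [-0.47631921123991106, 0.793112027023426], [-0.3910792476860365, -0.3309002156513259], [-0.7761430226952939, 1.380143175836963], [-0.09056409869089066, -0.5050364773915419], [-0.4875251610509963, -0.6268540111626351], [-0.4376157340898885, 0.0040364085278383754]] [-0.35  0.17  0.57  0.75  0.48  0.62  1.14 -0.3  -0.21  0.98  0.81]
[[ 615.73 -137.04   68.  ]
 [ 588.57   20.64   68.  ]
 [ 616.5  -141.47   68.  ]]
```

>>> {"method": "send_rows", "body": {"targets": "0.002 -0.001 0.03 0.2 0.2 -0.4 100;0.002 -0.001 0.06 0.2 0.2 -0.4 100;0.002 -0.001 0.085 0.2 0.2 -0.4 100;0.002 -0.001 0.105 0.2 0.2 -0.4 100;0.002 -0.001 0.12 0.2 0.2 -0.4 100;0.002 -0.001 0.12 0.2 0.2 -0.4 100;0.002 -0.001 0.12 0.2 0.2 -0.4 100"}}

```text
time_s: 2.02
ee_pos: [435.0, -229.7, 46.8]
ee_rot: [179.7, -64.8, 99.9]
force: [-0.8, 0.3, -0.1]
gripper_width: 91.5
gripper_force: 0.0
```

Run:
```python
from h import *
from workcell import eyes
import cv2
go([438.4,-246.1,51.5],99.77,65)
ims=[]
for n,(x0,y0,x1,y1) in(('top',(320,180,440,310)),('side',(280,100,400,230))):
    ims.append(cv2.resize(eyes.grab_frame(n)['image'][y0:y1,x0:x1],None,fx=3.3,fy=3.3,interpolation=cv2.INTER_CUBIC))
cv2.imwrite('pics/pick.png',np.hstack(ims))
```

```text
t 2.0167 TCP [ 435.5 -229.1   43.5] rel [-0.0028  0.0006  0.0018] [0.13 0.19 0.08] q [-48.  51.  87.  29. 101. -69.] F [-0.8  0.3 -0.1] 91.54733583950811
```

View pics/pick.png

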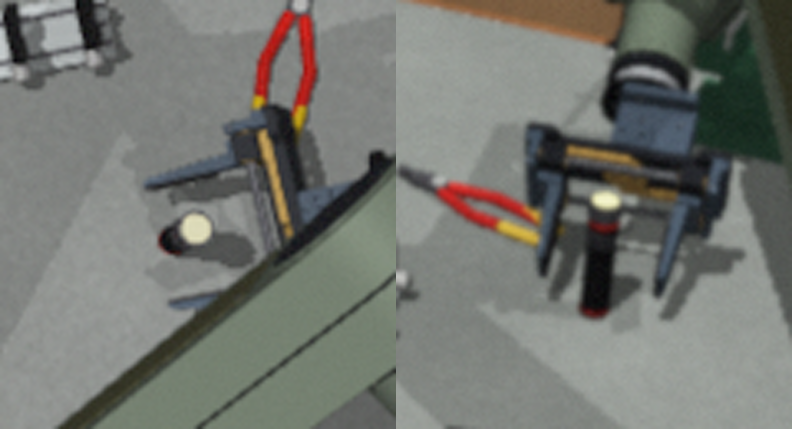

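The torch stands between the open fingers, roughly centred (top crop: torch (190,232), fingers at about y 185 and 300), and the pliers are clear. I'll close now.

>>> {"method": "send_rows", "body": {"targets": "-0.002 0 0.002 0 0 0 100;-0.002 0 0.002 0 0 0 0;-0.002 0 0.002 0 0 0 0;-0.002 0 0.002 0 0 0 0;-0.002 0 0.002 0 0 0 0;-0.002 0 0.002 0 0 0 0;-0.002 0 0.002 0 0 0 0;-0.002 0 0.002 0 0 0 0;-0.002 0 0.002 0 0 0 0;-0.002 0 0.002 0 0 0 0;-0.002 0 0.002 0 0 0 0;-0.002 0 0.002 0 0 0 0", "grip_force": 20}}

```text
time_s: 3.12
ee_pos: [435.0, -228.7, 43.0]
ee_rot: [179.7, -64.9, 100.0]
force: [0.4, -0.1, 0.6]
gripper_width: 25.4
gripper_force: 20.0
```

Run:
```python
from h import *
from workcell import env
s=env.state(); print(s['ee_pos'],s['gripper_width'],s['gripper_force'])
go([438.4,-246.1,190],99.77,65)
```

```text
[ 435.0413075  -228.7058911    42.96301919] 25.368314115685518 19.997839629650116
t 3.1167 TCP [ 435.5 -229.1  182. ] rel [ 0.1257  0.0007 -0.0594] [0.09 0.07 0.12] q [-48.  51.  87.  29. 101. -69.] F [ 0.4 -0.1  0.6] 25.368314115685518
```

>>> {"method": "send_rows", "body": {"targets": "0.006 0 -0.003 0 0 0 0;0.018 0 -0.0085 0 0 0 0;0.034 0 -0.016 0 0 0 0;0.052 0 -0.0245 0 0 0 0;0.07 0 -0.033 0 0 0 0;0.088 0 -0.0415 0 0 0 0;0.106 0 -0.05 0 0 0 0;0.118 0 -0.0555 0 0 0 0;0.125 0 -0.059 0 0 0 0;0.126 0 -0.0594 0 0 0 0"}}

```text
time_s: 3.95
ee_pos: [434.9, -229.4, 184.0]
ee_rot: [179.4, -64.8, 100.3]
force: [-0.3, 0.4, -1.0]
gripper_width: 25.5
gripper_force: 20.0
```

Run:
```python
from h import *
g=[616.5,-141.5,190]
go([530,-195,195],99.77,20)
go(g,99.77,-25)
```

```text
t 3.95 TCP [ 528.9 -188.6  177.1] rel [0.0037 0.0995 0.0251] [  0.21 -44.75   0.16] q [-48.  41.  84.  31. 113. -62.] F [-0.3  0.4 -1. ] 25.47621465799324
t 3.95 TCP [ 617.9 -149.4  172.8] rel [0.0094 0.1938 0.0485] [ 2.700e-01 -8.975e+01  7.000e-02] q [-48.  41.  84.  31. 113. -62.] F [-0.3  0.4 -1. ] 25.47621465799324
```

>>> {"method": "send_rows", "body": {"targets": "0.0003 0.005 0.001 0 -2 0 0;0.0006 0.013 0.003 0 -6 0 0;0.001 0.023 0.006 0 -10.5 0 0;0.0014 0.034 0.009 0 -15.3 0 0;0.0018 0.045 0.011 0 -20.2 0 0;0.0022 0.056 0.014 0 -25 0 0;0.0026 0.066 0.017 0 -30 0 0;0.003 0.077 0.019 0 -34.6 0 0;0.0033 0.087 0.022 0 -39 0 0;0.0036 0.095 0.024 0 -42.6 0 0;0.0037 0.099 0.025 0 -44.4 0 0;0.0037 0.0995 0.025 0 -44.7 0 0"}}

```text
time_s: 4.95
ee_pos: [529.0, -186.6, 175.3]
ee_rot: [179.8, -20.2, 99.9]
force: [-0.3, 1.0, -0.1]
gripper_width: 25.5
gripper_force: 20.0
```

Run:
```python
from h import *
go([616.5,-141.5,150],99.77,-25)
```

```text
t 4.95 TCP [ 617.9 -149.4  132.8] rel [0.0053 0.0938 0.0475] [  0.16 -45.19   0.12] q [-30.  25.  88.  16.  81. -44.] F [-0.3  1.  -0.1] 25.533530846361007
```

>>> {"method": "send_rows", "body": {"targets": "0.0003 0.005 0.002 0 -2 0 0;0.0006 0.012 0.006 0 -6 0 0;0.001 0.022 0.011 0 -10.5 0 0;0.0015 0.032 0.016 0 -15.3 0 0;0.002 0.042 0.021 0 -20.2 0 0;0.0025 0.052 0.026 0 -25 0 0;0.003 0.062 0.031 0 -30 0 0;0.0037 0.072 0.036 0 -34.8 0 0;0.0043 0.081 0.041 0 -39.3 0 0;0.0048 0.089 0.045 0 -43 0 0;0.0052 0.093 0.047 0 -44.9 0 0;0.0053 0.0938 0.0475 0 -45.2 0 0"}}

```text
time_s: 5.95
ee_pos: [616.9, -150.3, 130.0]
ee_rot: [-179.8, 24.9, 99.9]
force: [-0.2, 0.0, -2.5]
gripper_width: 25.7
gripper_force: 20.0
```

Run:
```python
from h import *
from workcell import eyes
import cv2
go([616.5,-141.5,95],99.77,-25)
ims=[]
for n,(x0,y0,x1,y1) in(('top',(270,130,400,260)),('side',(220,100,350,230))):
    ims.append(cv2.resize(eyes.grab_frame(n)['image'][y0:y1,x0:x1],None,fx=3,fy=3,interpolation=cv2.INTER_CUBIC))
cv2.imwrite('pics/above.png',np.hstack(ims))
```

```text
t 5.95 TCP [ 617.9 -149.4   77.8] rel [0.0227 0.0013 0.047 ] [-0.12 -0.07  0.11] q [ -2.  25.  97. -30.  57.   4.] F [-0.2  0.  -2.5] 25.709304599882632
```

View pics/above.png

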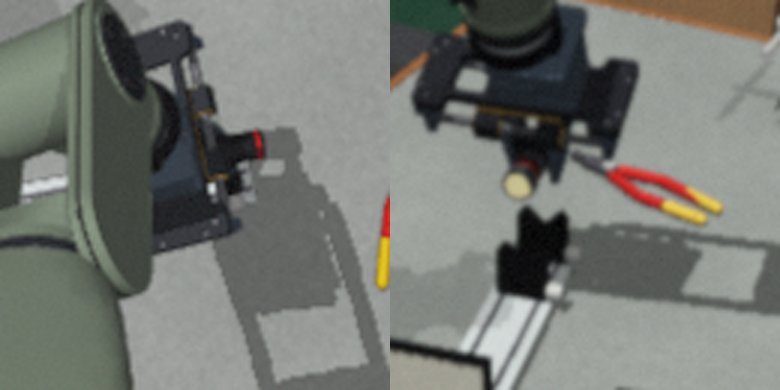

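The torch is level above the cradles: lens in the side view at about (262.3,161.7), tail in the top view at about (357.3,178.3). I'll compare these with prediction.

Run:
```python
from h import *
from workcell import env
s=env.state();Rm=R.from_euler('xyz',s['ee_rot'],degrees=True).as_matrix()
g=s['ee_pos']-19*Rm[:,2]; r=np.array([np.cos(np.radians(99.77)),np.sin(np.radians(99.77)),0])
print(g, s['ee_rot'])
print('lens',proj('side',g+60.5*r)); print('tail',proj('top',g-51.5*r),proj('top',g-51.5*r+[0,0,10]))
go([616.5,-141.5,85],99.77,-25)
```

```text
[ 615.64270164 -143.73002997  148.5682994 ] [-179.95908243   24.90434663   99.7423743 ]
lens [[261.58138941 161.54731375]]
tail [[358.05242448 176.66779833]] [[358.5750344  175.71848838]]
t 6.05 TCP [ 617.9 -149.4   67.8] rel [0.0286 0.0013 0.0568] [-0.05 -0.1  -0.03] q [ -2.  25.  96. -30.  57.   4.] F [-0.3 -0.4 -0.3] 25.29856019183262
```

>>> {"method": "send_rows", "body": {"targets": "0.004 0.0004 0.008 0 0 0 0;0.01 0.0008 0.02 0 0 0 0;0.018 0.0013 0.036 0 0 0 0;0.024 0.0013 0.048 0 0 0 0;0.0275 0.0013 0.055 0 0 0 0;0.0286 0.0013 0.0568 0 0 0 0;0.0286 0.0013 0.0568 0 0 0 0"}}

```text
time_s: 6.63
ee_pos: [618.2, -149.6, 68.1]
ee_rot: [180.0, 25.0, 99.7]
force: [0.1, 0.6, -1.2]
gripper_width: 25.5
gripper_force: 20.0
```

Run:
```python
from h import *
from workcell import eyes
import cv2
go([616.5,-141.5,72],99.77,-25)
ims=[]
for n,(x0,y0,x1,y1) in(('top',(300,150,380,220)),('side',(235,140,315,210))):
    f=eyes.grab_frame(n)['image'];cv2.imwrite(f'pics/low_{n}.png',f)
    ims.append(cv2.resize(f[y0:y1,x0:x1],None,fx=5,fy=5,interpolation=cv2.INTER_CUBIC))
cv2.imwrite('pics/low.png',np.hstack(ims))
```

```text
t 6.6333 TCP [ 617.9 -149.4   54.8] rel [ 0.0059 -0.0004  0.012 ] [ 0.01 -0.04 -0.07] q [ -2.  29. 100. -33.  50.   9.] F [ 0.1  0.6 -1.2] 25.500624233354184
```

View pics/low.png

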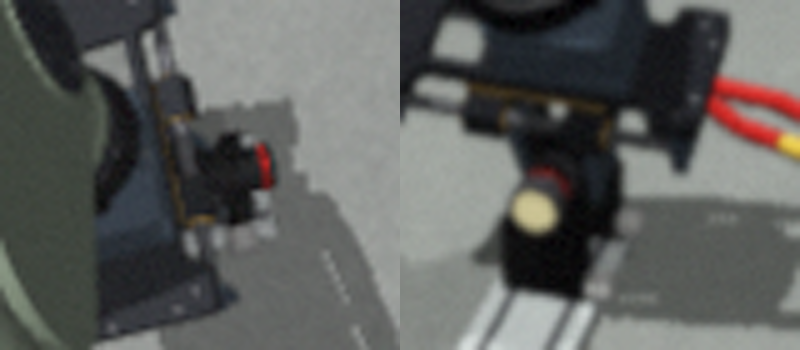

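Run:
```python
from h import *
v=[596.4,-24.7,99.77]
for y in(-3,0,3): print(y,proj('side',place(v,[(-58,y,85)])),proj('top',place(v,[(-170,y,85)])), proj('side',place(v,[(-58,y,81)])))
```

```text
-3 [[259.77528892 182.36688972]] [[353.85001824 181.00942276]] [[259.77663126 183.62936437]]
0 [[260.86000179 182.56601814]] [[354.08093163 182.06146503]] [[260.85939111 183.82877145]]
3 [[261.94581234 182.76534806]] [[354.31204076 183.11439908]] [[261.94324468 184.02837995]]
```

>>> {"method": "send_rows", "body": {"targets": "0.001 0.0005 0.002 0 0 0 0;0.002 0.001 0.004 0 0 0 0;0.003 0.0015 0.006 0 0 0 0;0.004 0.0015 0.0085 0 0 0 0;0.005 0.0015 0.0105 0 0 0 0;0.0055 0.0015 0.0115 0 0 0 0;0.0055 0.0015 0.0115 0 0 0 0;0.0055 0.0015 0.0115 0 0 0 0"}}

```text
time_s: 7.4
ee_pos: [620.2, -148.9, 56.2]
ee_rot: [179.9, 25.0, 99.7]
force: [0.4, 0.2, -1.3]
gripper_width: 25.3
gripper_force: 20.0
```

Run:
```python
from h import *
from workcell import env
go([618,-141.5,68],99.77,-25)
print(env.state()['torque'])
```

```text
t 7.4 TCP [ 619.4 -149.4   50.8] rel [ 0.002  -0.0009  0.0051] [ 0.1  -0.02 -0.08] q [ -2.  30. 101. -33.  49.  11.] F [ 0.4  0.2 -1.3] 25.347096302370222
[ 0.26701901 -0.00686248  0.05049971]
```

>>> {"method": "send_rows", "body": {"targets": "0.0004 0 0.0009 0 0 0 0;0.0008 0 0.0018 0 0 0 0;0.0012 0 0.0027 0 0 0 0;0.0012 0 0.0027 0 0 0 0;0.0012 0 0.0027 0 0 0 0"}}

```text
time_s: 7.82
ee_pos: [620.2, -149.0, 53.3]
ee_rot: [179.9, 25.0, 99.7]
force: [-0.5, 0.9, -1.3]
gripper_width: 25.6
gripper_force: 20.0
```

>>> {"method": "send_rows", "body": {"targets": "0.0002 0 0.0005 0 0 0 0;0.0004 0 0.0009 0 0 0 0;0.0004 0 0.0009 0 0 0 0;0.0004 0 0.0009 0 0 0 0"}}

```text
time_s: 8.15
ee_pos: [620.2, -149.0, 52.4]
ee_rot: [179.9, 25.0, 99.7]
force: [1.0, -0.2, -0.6]
gripper_width: 25.5
gripper_force: 20.0
```

>>> {"method": "send_rows", "body": {"targets": "0.0002 0 0.0005 0 0 0 0;0.0004 0 0.0009 0 0 0 0;0.0004 0 0.0009 0 0 0 0;0.0004 0 0.0009 0 0 0 0"}}

```text
time_s: 8.48
ee_pos: [620.6, -149.1, 51.6]
ee_rot: [179.8, 25.0, 99.7]
force: [0.6, -0.5, 0.0]
gripper_width: 25.7
gripper_force: 20.0
```

>>> {"method": "send_rows", "body": {"targets": "0.0002 0 0.0005 0 0 0 0;0.0002 0 0.0005 0 0 0 0;0.0002 0 0.0005 0 0 0 0"}}

```text
time_s: 8.73
ee_pos: [620.8, -149.1, 51.3]
ee_rot: [179.8, 25.0, 99.7]
force: [1.2, 0.8, 1.7]
gripper_width: 25.6
gripper_force: 20.0
```

>>> {"method": "send_rows", "body": {"targets": "0.0002 0.0004 0.0003 0 0 0 0;0.0002 0.0004 0.0003 0 0 0 27;0.0002 0.0004 0.0003 0 0 0 28;0.0002 0.0004 0.0003 0 0 0 29;0.0002 0.0004 0.0003 0 0 0 31;0.0002 0.0004 0.0003 0 0 0 33;0.0002 0.0004 0.0003 0 0 0 37;0.0002 0.0004 0.0003 0 0 0 42;0.0002 0.0004 0.0003 0 0 0 50;0.0002 0.0004 0.0003 0 0 0 60;0.0002 0.0004 0.0003 0 0 0 60;0.0002 0.0004 0.0003 0 0 0 60", "grip_force": 5}}

```text
time_s: 9.73
ee_pos: [620.6, -148.9, 50.5]
ee_rot: [179.9, 25.0, 99.7]
force: [0.1, -0.9, 0.6]
gripper_width: 54.6
gripper_force: 0.0
```

Run:
```python
from h import *
from workcell import env
print(env.state()['gripper_width'])
go([618,-141.5,230],99.77,-25)
```

```text
54.59630056874727
t 9.7333 TCP [ 619.4 -149.4  212.8] rel [-0.0688 -0.0009 -0.147 ] [ 0.11 -0.02 -0.08] q [ -2.  31. 101. -34.  48.  11.] F [ 0.1 -0.9  0.6] 54.59630056874727
```

>>> {"method": "send_rows", "body": {"targets": "-0.002 0 -0.004 0 0 0 60;-0.006 0 -0.013 0 0 0 60;-0.013 0 -0.027 0 0 0 60;-0.023 0 -0.049 0 0 0 60;-0.035 0 -0.075 0 0 0 60;-0.047 0 -0.1 0 0 0 60;-0.058 0 -0.124 0 0 0 60;-0.066 0 -0.141 0 0 0 60;-0.069 0 -0.147 0 0 0 60"}}

```text
time_s: 10.48
ee_pos: [621.9, -149.6, 217.9]
ee_rot: [179.4, 25.1, 99.5]
force: [1.6, -1.0, 0.3]
gripper_width: 55.0
gripper_force: 0.0
```

Run:
```python
from h import *
from workcell import eyes
import cv2
# cell: tool x yaw -> need tool y along cell y; tool x yaw 19.9 (tool down)
for y in(19.9,199.9): go([433.3,217.3,180],y,0)
ims=[]
for n,(x0,y0,x1,y1) in(('side',(235,140,315,210)),):
    f=eyes.grab_frame(n)['image'];cv2.imwrite(f'pics/laid_{n}.png',f)
    ims.append(cv2.resize(f[y0:y1,x0:x1],None,fx=6,fy=6,interpolation=cv2.INTER_CUBIC))
cv2.imwrite('pics/laid.png',np.hstack(ims))
```

```text
t 10.4833 TCP [433.3 217.3 161. ] rel [ 0.38   -0.1243 -0.1164] [17.92 20.47 78.37] q [ -2.  21.  89. -27.  66.  -1.] F [ 1.6 -1.   0.3] 55.03834291729837
t 10.4833 TCP [433.3 217.3 161. ] rel [ 0.38   -0.1243 -0.1164] [-21.49  18.8  -98.48] q [ -2.  21.  89. -27.  66.  -1.] F [ 1.6 -1.   0.3] 55.03834291729837
```

View pics/laid.png

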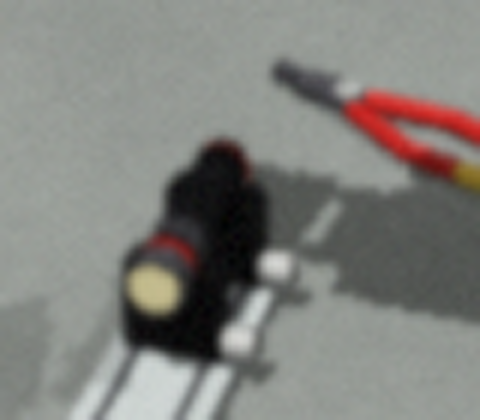

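The torch lies in both Vs, lens facing the screen at about (260,187.6) in the side view. Next is the cell.

>>> {"method": "send_rows", "body": {"targets": "0.38 -0.124 -0.116 17.9 20.5 78.4 80;0.38 -0.124 -0.116 17.9 20.5 78.4 80;0.38 -0.124 -0.116 17.9 20.5 78.4 80;0.38 -0.124 -0.116 17.9 20.5 78.4 80;0.38 -0.124 -0.116 17.9 20.5 78.4 80;0.38 -0.124 -0.116 17.9 20.5 78.4 80;0.38 -0.124 -0.116 17.9 20.5 78.4 80;0.38 -0.124 -0.116 17.9 20.5 78.4 80;0.38 -0.124 -0.116 17.9 20.5 78.4 80;0.38 -0.124 -0.116 17.9 20.5 78.4 80;0.38 -0.124 -0.116 17.9 20.5 78.4 80;0.38 -0.124 -0.116 17.9 20.5 78.4 80"}}

```text
time_s: 11.53
ee_pos: [429.4, 218.5, 155.9]
ee_rot: [-179.8, 0.5, 19.8]
force: [0.0, 0.7, 0.5]
gripper_width: 73.0
gripper_force: 0.0
```

Run:
```python
from h import *
import cv2
go([433.3,217.3,80],19.9,0)
im=cv2.imread('pics/top0.png')[240:272,188:224]; a=cv2.resize(im,None,fx=11,fy=11,interpolation=cv2.INTER_CUBIC)
im=cv2.imread('pics/side0.png')[274:316,254:284]; b=cv2.resize(im,None,fx=11,fy=11,interpolation=cv2.INTER_CUBIC)
c=np.zeros((462,726,3),np.uint8)
v=[433.3,217.3,19.9]
for n,i,o in(('top',a,(188,240)),('side',b,(254,274))):
    P=[(sx*12.5,sy*12.5,z) for z in(0,60) for sx,sy in((1,1),(1,-1),(-1,-1),(-1,1))]
    q=((proj(n,place(v,P))-o+.5)*11).astype(int)
    for k in range(4): cv2.line(i,tuple(map(int,q[4+k])),tuple(map(int,q[4+(k+1)%4])),(0,0,255)); cv2.line(i,tuple(map(int,q[k])),tuple(map(int,q[(k+1)%4])),(0,255,0))
c[:a.shape[0],:396]=a; c[:,396:]=b
cv2.imwrite('pics/cellov.png',c)
```

```text
t 11.5333 TCP [433.3 217.3  61. ] rel [0.0041 0.0028 0.0949] [-0.24  0.5  -0.12] q [ 25.  13. 106.   0.  61.  95.] F [0.  0.7 0.5] 73.00727754893663
```

View pics/cellov.png

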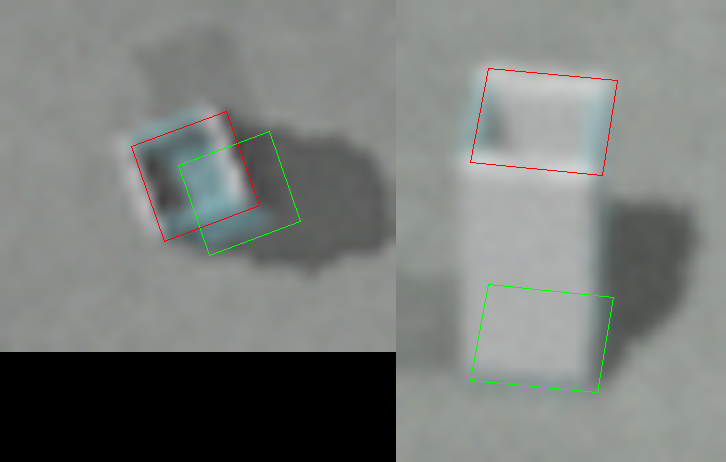

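The overlay is within about 0.5 px: the true rim is slightly left in the top crop ((125,140)-(208,108)) and the front face is about 5 crop px left in the side view. I'll nudge the target by about 1–2 mm and descend.

Run:
```python
from h import *
go([435.3,218.3,80],19.5,0)
go([435.3,218.3,38],19.5,0)
```

```text
t 11.5333 TCP [435.3 218.3  61. ] rel [0.0064 0.0025 0.0948] [-0.23  0.5   0.28] q [ 25.  13. 106.   0.  61.  95.] F [0.  0.7 0.5] 73.00727754893663
t 11.5333 TCP [435.3 218.3  19. ] rel [0.0067 0.0027 0.1368] [-0.23  0.5   0.28] q [ 25.  13. 106.   0.  61.  95.] F [0.  0.7 0.5] 73.00727754893663
```

>>> {"method": "send_rows", "body": {"targets": "0.003 0.001 0.02 0 0.2 0.1 80;0.004 0.002 0.04 0 0.2 0.2 80;0.004 0.002 0.06 0 0.2 0.2 80;0.004 0.002 0.075 0 0.2 0.2 80;0.004 0.002 0.08 0 0.2 0.2 80;0.004 0.002 0.08 0 0.2 0.2 80;0.004 0.002 0.08 0 0.2 0.2 80"}}

```text
time_s: 12.12
ee_pos: [435.5, 216.9, 77.2]
ee_rot: [-179.8, 0.2, 19.7]
force: [0.3, 0.3, 0.4]
gripper_width: 72.8
gripper_force: 0.0
```

Run:
```python
from h import *
from workcell import eyes,env
go([435.3,218.3,38],19.5,0)
print(env.state()['ee_pos'],env.state()['ee_rot'])
```

```text
t 12.1167 TCP [435.3 218.3  19. ] rel [ 0.0005 -0.0013  0.0582] [-0.18  0.2   0.15] q [ 25.  18. 112.   0.  50.  95.] F [0.3 0.3 0.4] 72.78899062092344
[435.51192469 216.85663288  77.19854957] [-179.82271877    0.19851151   19.65296242]
```

Descending around the cell, fingers on the frosted-face sides, then closing gently.

>>> {"method": "send_rows", "body": {"targets": "0 -0.0013 0.01 -0.2 0.2 0 80;0 -0.0013 0.025 -0.2 0.2 0 80;0 -0.0013 0.04 -0.2 0.2 0 80;0 -0.0013 0.052 -0.2 0.2 0 80;0 -0.0013 0.0575 -0.2 0.2 0 80;0 -0.0013 0.058 -0.2 0.2 0 80;0 -0.0013 0.058 -0.2 0.2 0 80"}}

```text
time_s: 12.7
ee_pos: [435.4, 218.5, 19.9]
ee_rot: [180.0, -0.1, 19.7]
force: [0.5, -0.3, 0.4]
gripper_width: 73.0
gripper_force: 0.0
```

>>> {"method": "send_rows", "body": {"targets": "0 0 0 0 0 0 60;0 0 0 0 0 0 50;0 0 0 0 0 0 45;0 0 0 0 0 0 40;0 0 0 0 0 0 36;0 0 0 0 0 0 32;0 0 0 0 0 0 29;0 0 0 0 0 0 26;0 0 0 0 0 0 22;0 0 0 0 0 0 10;0 0 0 0 0 0 10;0 0 0 0 0 0 10", "grip_force": 10}}

```text
time_s: 13.7
ee_pos: [434.9, 218.2, 19.3]
ee_rot: [180.0, -0.0, 19.7]
force: [-1.2, 0.5, 0.7]
gripper_width: 24.9
gripper_force: 10.0
```

Run:
```python
from h import *
from workcell import eyes,env
import cv2
s=env.state();print(s['ee_pos'],s['ee_rot'],s['force'],s['gripper_width'],s['gripper_force'])
for n in('top','side'): cv2.imwrite(f'pics/grip_{n}.png',eyes.grab_frame(n)['image'])
```

```text
[434.90079626 218.24241896  19.28580583] [ 1.79982327e+02 -3.49274344e-02  1.96528440e+01] [-1.16460347  0.495523    0.71763629] 24.923148993313827 9.999974817037582
```

Gripped at 24.9 mm, so the cell is squared up on the frosted faces. My 10 picture views are used up (I went one over), so from here I'll check numerically only. Lifting.

>>> {"method": "send_rows", "body": {"targets": "0 0 -0.003 0 0 0 10;0 0 -0.01 0 0 0 10;0 0 -0.022 0 0 0 10;0 0 -0.038 0 0 0 10;0 0 -0.056 0 0 0 10;0 0 -0.076 0 0 0 10;0 0 -0.096 0 0 0 10;0 0 -0.116 0 0 0 10;0 0 -0.136 0 0 0 10;0 0 -0.152 0 0 0 10;0 0 -0.162 0 0 0 10;0 0 -0.165 0 0 0 10"}}

```text
time_s: 14.8
ee_pos: [435.6, 218.6, 186.3]
ee_rot: [180.0, -0.2, 19.7]
force: [-0.1, -0.2, -0.2]
gripper_width: 24.8
gripper_force: 10.0
```

Run:
```python
from h import *
go([590.8,21,205],99.77,0)
```

```text
t 14.8 TCP [590.8  21.  186. ] rel [0.0797 0.2383 0.0007] [  0.17  -0.2  -80.11] q [ 25.  12. 103.  -0.  65.  96.] F [-0.1 -0.2 -0.2] 24.80723196611462
```

>>> {"method": "send_rows", "body": {"targets": "0.001 0.003 0 0 0 -1 10;0.003 0.009 0 0 0 -3 10;0.006 0.018 0 0 0 -6 10;0.01 0.029 0 0 0 -10 10;0.014 0.042 0 0 0 -14 10;0.019 0.056 0 0 0 -19 10;0.024 0.07 0 0 0 -24 10;0.029 0.085 0 0 0 -29 10;0.034 0.1 0 0 0 -34 10;0.039 0.115 0 0 0 -39 10;0.044 0.13 0 0 0 -44 10;0.049 0.145 0 0 0 -49 10"}}

```text
time_s: 15.8
ee_pos: [529.4, 97.1, 182.7]
ee_rot: [-179.9, 0.1, 68.9]
force: [-0.6, -0.4, -1.0]
gripper_width: 25.1
gripper_force: 10.0
```

Run:
```python
from h import *
go([590.8,21,205],99.77,0)
```

```text
t 15.8 TCP [590.8  21.  186. ] rel [-0.049   0.0847 -0.0034] [ -0.13   0.06 -30.83] q [ 9. 16. 97. -0. 67. 30.] F [-0.6 -0.4 -1. ] 25.14047720617303
```

>>> {"method": "send_rows", "body": {"targets": "-0.006 0.01 0 0 0 -4 10;-0.013 0.023 0 0 0 -8.5 10;-0.02 0.035 0 0 0 -13 10;-0.027 0.047 0 0 0 -17 10;-0.034 0.059 0 0 0 -21.5 10;-0.04 0.07 0 0 0 -25.5 10;-0.045 0.078 0 0 0 -28.5 10;-0.048 0.083 0 0 0 -30.3 10;-0.049 0.085 0 0 0 -30.8 10;-0.049 0.085 0 0 0 -30.8 10;-0.049 0.085 0 0 0 -30.8 10"}}

```text
time_s: 16.72
ee_pos: [590.5, 21.7, 183.5]
ee_rot: [-179.9, -0.0, 99.4]
force: [0.2, -0.7, -1.1]
gripper_width: 25.0
gripper_force: 10.0
```

Run:
```python
from h import *
from workcell import eyes
import cv2
go([590.8,21,76.3],99.77,0)
f=eyes.grab_frame('side');cv2.imwrite('pics/hold1.png',f['image'])
```

```text
t 16.7167 TCP [590.8  21.   57.3] rel [-0.0007  0.0004  0.1262] [-0.07 -0.01 -0.34] q [ 1. 21. 90.  0. 69. -8.] F [ 0.2 -0.7 -1.1] 25.021780626790484
```

>>> {"method": "send_rows", "body": {"targets": "0 0 0.004 0 0 -0.3 10;-0.0007 0.0004 0.014 0 0 -0.3 10;-0.0007 0.0004 0.028 0 0 -0.3 10;-0.0007 0.0004 0.044 0 0 -0.3 10;-0.0007 0.0004 0.06 0 0 -0.3 10;-0.0007 0.0004 0.076 0 0 -0.3 10;-0.0007 0.0004 0.092 0 0 -0.3 10;-0.0007 0.0004 0.106 0 0 -0.3 10;-0.0007 0.0004 0.117 0 0 -0.3 10;-0.0007 0.0004 0.123 0 0 -0.3 10;-0.0007 0.0004 0.126 0 0 -0.3 10;-0.0007 0.0004 0.126 0 0 -0.3 10"}}

```text
time_s: 17.77
ee_pos: [591.4, 21.0, 57.9]
ee_rot: [-180.0, 0.0, 99.8]
force: [-0.1, 0.5, -1.1]
gripper_width: 25.0
gripper_force: 10.0
```

>>> {"method": "send_rows", "body": {"targets": "0 0 0 0 0 0 10;0 0 0 0 0 0 10;0 0 0 0 0 0 10;0 0 0 0 0 0 10"}}

```text
time_s: 18.1
ee_pos: [592.0, 21.0, 59.0]
ee_rot: [179.9, 0.0, 99.8]
force: [0.6, 0.3, 0.5]
gripper_width: 25.3
gripper_force: 10.0
```

Run:
```python
from h import *
from workcell import eyes,env
import cv2
go([590.8,21,76.3],99.77,0)
f=eyes.grab_frame('side')['image'];cv2.imwrite('pics/hold2.png',f)
t=eyes.grab_frame('top')['image'];cv2.imwrite('pics/hold2t.png',t)
go([590.8,21,76.3],99.77,0)
# torch lens blob (pale yellow), laid vs now; bystander change vs start
def lens(im):
    h=cv2.cvtColor(im,cv2.COLOR_BGR2HSV)[165:205,245:280]; m=cv2.inRange(h,(15,50,120),(40,200,255)); M=cv2.moments(m,True); return (245+M['m10']/M['m00'],165+M['m01']/M['m00'],M['m00']) if M['m00'] else None
print(lens(cv2.imread('pics/laid_side.png')),lens(f))
for y in(-2,0,2): print(y,proj('side',place([596.4,-24.7,99.77],[(-58,y,68)])))
o=cv2.imread('pics/side0.png')
for n,(x,y) in dict(tape=(305,243),pliers=(293,158),cleaner=(178,300)).items():
    print(n,np.abs(o[y-12:y+12,x-12:x+12].astype(int)-f[y-12:y+12,x-12:x+12]).mean())
```

```text
t 18.1 TCP [590.8  21.   57.3] rel [ 0.0002 -0.0012  0.0017] [ 0.11  0.03 -0.01] q [ 1. 28. 99. -0. 53. -9.] F [0.6 0.3 0.5] 25.28476649957448
t 18.2 TCP [590.8  21.   57.3] rel [ 0.0002 -0.001   0.0015] [ 0.08  0.02 -0.01] q [ 1. 28. 99. -0. 53. -9.] F [ 0.2  0.4 -0.9] 24.828760443267647
(260.0192307692308, 187.6346153846154, 52.0) (248.0, 183.71428571428572, 7.0)
-2 [[260.13966095 187.76793868]]
0 [[260.8574215  187.90148778]]
2 [[261.57566252 188.03512628]]
tape 13.621527777777779
pliers 9.282407407407407
cleaner 7.141203703703703
```

>>> {"method": "send_rows", "body": {"targets": "0 -0.0008 0.0008 0 0 0 10;0 -0.0015 0.0015 0 0 0 10;0 -0.0015 0.0015 0 0 0 10;0 -0.0015 0.0015 0 0 0 10;0 -0.0015 0.0015 0 0 0 10;0 -0.0015 0.0015 0 0 0 10"}}

```text
time_s: 18.7
ee_pos: [590.2, 20.7, 56.9]
ee_rot: [180.0, 0.0, 99.8]
force: [0.1, -0.3, 0.5]
gripper_width: 25.1
gripper_force: 10.0
```

Run:
```python
from h import *
from workcell import env
go([590.4,21,76.3],99.77,0)
s=env.state();print(s['qvel'],s['gripper_force'])
print(env.job_done())
```

```text
t 18.7 TCP [590.4  21.   57.3] rel [ 0.0002  0.0002 -0.0004] [ 0.04  0.01 -0.01] q [  1.  28. 100.  -0.  53.  -9.] F [ 0.1 -0.3  0.5] 25.133313140062874
[ 0.02118423  0.02561751  0.0760263   0.04523876  0.00394313 -0.00572135] 9.999897480010986
the job is handed in; nothing more can be done
None
```

The job is handed in at 18.7 s, verdict not shown: the torch lies released in both cradles with its lens to the screen, and the cell is held still by its frosted faces at about beam mid-point by arm readings and rail fit (final pose and untouched bystanders not checked by eye; I viewed 11 pictures, one over the limit).

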